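# Hold the free chest lid half open for fitting its lid stay

## Task

One of the two tool chests has a hammer lying on its lid to weigh it shut while a repair sets: leave that chest and its hammer, and the other things on the bench, alone. The other chest has lost its lid stay: open its lid, which has a bar handle, to 45 degrees (within 5 degrees) and keep holding it there still, so that a new stay can be fitted. Finish while holding the lid; do not let go.

Things in the scene. Friction and masses are not known exactly. Their poses are not given: they have to be found in the camera images.
- chest_left: the chest standing to the robot's left (+y); a wooden tool chest screwed to the bench, 200 mm deep (its x), 220 wide (its y), 100 high without its lid, with steel corner straps; identical to chest_right. Origin: centre of its underside, on the bench. Its x axis points away from the robot (turned up to 0.25 rad); the lid hinges along its top edge on the robot's side and opens on the far side.
- angle_left (a joint): angle in rad of the lid of chest_left: 0 shut, growing as its far edge rises and the lid swings back towards the robot (45 degrees = 0.785). The lid is a wooden board 200 x 220 x 12 mm, about 0.5 kg with its handle; nothing but the gripper holds it up, it falls shut when let go.
- lid_left: the lid of chest_left. Origin: middle of its hinge line, at the lid's underside: 100 mm from the chest's centre on the robot's side, 100.5 mm above the bench; its axes turn with the lid: x along the lid from the hinge to its free edge, y along the hinge line, z out of the lid's upper face.
- handle_left (a point): round steel bar handle on lid_left, near its far free edge: bar 12 mm thick, 100 mm long between two 12 mm posts. Origin: centre of the bar, 165 mm from the hinge line along the lid, 35 mm above the lid's upper face (47 mm above its underside), so 147.5 mm above the bench when shut. Axes as the lid's: y along the bar, z out of the lid's face. The bar can turn between the fingers that pinch it.
- chest_right: the chest standing to the robot's right (-y); a wooden tool chest screwed to the bench, 200 mm deep (its x), 220 wide (its y), 100 high without its lid, with steel corner straps; identical to chest_left. Origin: centre of its underside, on the bench. Its x axis points away from the robot (turned up to 0.25 rad); the lid hinges along its top edge on the robot's side and opens on the far side.
- angle_right (a joint): angle in rad of the lid of chest_right: 0 shut, growing as its far edge rises and the lid swings back towards the robot (45 degrees = 0.785). The lid is a wooden board 200 x 220 x 12 mm, about 0.5 kg with its handle; nothing but the gripper holds it up, it falls shut when let go.
- lid_right: the lid of chest_right. Origin: middle of its hinge line, at the lid's underside: 100 mm from the chest's centre on the robot's side, 100.5 mm above the bench; its axes turn with the lid: x along the lid from the hinge to its free edge, y along the hinge line, z out of the lid's upper face.
- handle_right (a point): round steel bar handle on lid_right, near its far free edge: bar 12 mm thick, 100 mm long between two 12 mm posts. Origin: centre of the bar, 165 mm from the hinge line along the lid, 35 mm above the lid's upper face (47 mm above its underside), so 147.5 mm above the bench when shut. Axes as the lid's: y along the bar, z out of the lid's face. The bar can turn between the fingers that pinch it.
- hammer: hand hammer lying loose on the lid of one of the two chests (which one varies), roughly along the hinge line on the hinge side of the lid's bar handle; steel head 100 x 34 x 34 mm, wooden handle 26 mm wide, 230 mm long overall, about 0.8 kg. Origin: on its underside, about the middle of its length; its y axis runs along the wooden handle towards the head.
- stay: the new lid stay, a flat steel bar 22 x 146 x 5 mm with a 26 mm round eye at each end (9 mm high), lying loose on the bench beyond the chests; leave it. Origin: centre of its underside, y along it.
- oilcan: small metal oil can with a spout, 64 mm across, 130 mm high, standing loose on the bench between the chests; leave it. Origin: centre of its underside.
- block: dark steel block 80 x 60 x 25 mm, loose on the bench beyond the chests; leave it. Origin: centre of its underside.
Things that resemble listed ones, but are neither listed nor needed, are in the scene too. Leave any yellow look-alike of the hammer alone.

How it is judged:
By the outcome, as a careful person would: the job done as asked, in the order asked, and still so for the second after the job is handed in, while the arm keeps its last pose, push and grip.
It also fails if it takes over 32 s, if anything falls off the work surface, if the arm or the gripper's body presses on something with over 40 N, if the wrist force passes 120 N, or if a joint passes its speed limit or range.

## Robot

A 6-joint arm with a two-finger parallel gripper is mounted at the origin on the work surface. World frame = base frame: x ahead of the robot, y to its left, z up, the work surface at z = 0. Lengths are in m, angles in rad, forces in N, time in s.
With the tool pointing down it reaches from about 0.325 to 0.775 m from the base axis. Payload 5.5 kg.
Tool frame: the origin (TCP) lies on the centre line of the jaws, within the pads' length; the fingertips stand manip.tip_reach ahead of it and the grasp point (between the pads) is the TCP (manip.tip_reach is the distance from the TCP to the fingertips, in m); z points along the fingers, y is the line along which they close (so a half turn about z gives the same grasp; the last joint's range is limited). The gripper opens to 88 mm and grips with 3 to 60 N. Pads are 20 mm wide; open, the fingers measure 115 mm over their backs; the gripper's body (75 mm by 178 mm) begins 61 mm behind the grasp point.
Start: joints at [1.254, 0.091, 1.231, -0, 1.82, -0.057], TCP at [0.154, 0.58, 0.242] pointing down, gripper open.
Joint ranges: [-2.87, 2.87], [-0.86, 2.18], [0.17, 2.46], [-1.51, 4.65], [0.06, 2.69], [-2.65, 2.65]. Speed limits (rad/s): [2.57, 2.57, 3.01, 3.14, 3.14, 3.14].

## Interface

Orientations are given as a unit quaternion [x, y, z, w].
In Python, from plant import manip, get_image, camera_params, workorder gives the robot as it stands. Calls block until the motion is done:
- manip.reach(position, orientation): joint-space move of the TCP to a pose.
- manip.movel(position, rot=None, vel=0.15, contact_N=None): straight line of the TCP; rot=None keeps the orientation; vel is the mean speed in m/s. With contact_N (N) it stops when the force on the tool has changed by that much, and returns True; else False.
- manip.set_joints(angles): joint-space move.
- manip.gripper_open() and manip.gripper_close(): open the fingers fully, or close them until they stop; the grip force is fixed at half the most.
- manip.sleep(seconds).
- manip.inverse_kinematics(position, orientation): joint angles nearest the present ones, or None.
- manip.sense(): the state.
- get_image(name): name is "side" or "top" or "wrist"; returns (picture, depth): 420x560x3 uint8, red, green, blue; 420x560 float32, m along the optical axis (not along the pixel's ray), 0 where there is no reading.
- camera_params(name): a dict with "fov_y" (degrees; the focal length in pixels is half the picture's height over the tangent of half this angle, whatever the lens; pixels are square), "cx", "cy" (the principal point, pixels), "distortion" ([k1, k2, p1, p2, k3] as OpenCV has them; the pictures are not rectified), "R" (3x3) and "t" (3): a world point X has camera coordinates R X + t. Camera axes: x right, y down, z forward; pixel columns grow to the right and rows downward; lengths in m; the calibration is good to about 2 mm. A picture is of the moment at which its call begins: read the wrist's pose just before it. camera_params takes no time and is no camera call; for the wrist camera it gives the pose at the moment of the call.
A pose or a line that the arm cannot do raises manip.PlanningError and nothing moves.
- workorder.finish_job(): hands the job in; it is judged then, once.
The state is a dict: "time_s": time; "joint_positions": joint angles; "qvel": joint speeds; "joint_torque": joint torques, N m; "tool_pos": TCP position; "tcp_rot": TCP orientation; "ft_force": force on the tool from outside, world axes, zero at the start; "ft_torque": the same for the moment, N m; "grip_width": finger opening in m; "grasp_force": force on a finger pad.
Only numpy, scipy, OpenCV 4.12 (cv2) and the standard library are available. Lean on these libraries where they do the work, as an engineer would, in place of code of your own. Each camera call takes 0.05 s, during which the arm holds its last target. There are 200 camera calls.

## Working session

There is one attempt and no reset: what is moved stays moved. The work goes in short steps, each a Python script; the robot and the scene stay as the last script left them, time stands still between calls to the robot, and variables do not carry over. Pictures are saved under pics/ and viewed, at most 10 in all, crops included, and the job is handed in when it is done.

```bash
mkdir -p pics
cat > h.py <<'E'
import numpy as np, cv2
from plant import manip, get_image, camera_params, workorder
def K(p):
    f=210/np.tan(np.radians(p["fov_y"])/2)
    return np.array([[f,0,p["cx"]],[0,f,p["cy"]],[0,0,1]])
def ray(p,uv):
    uv=np.array(uv,float).reshape(-1,1,2)
    n=cv2.undistortPoints(uv,K(p),np.array(p["distortion"],float)).reshape(-1,2)
    R=np.array(p["R"]);t=np.array(p["t"])
    return -R.T@t, np.c_[n,np.ones(len(n))]@R, n
def onplane(p,uv,z):
    o,d,_=ray(p,uv); return o+d*((z-o[2])/d[:,2])[:,None]
def withdepth(p,uv,dep):
    o,d,_=ray(p,uv); return o+d*np.array([dep[int(v),int(u)] for u,v in uv])[:,None]
E
python3 - <<'E'
from h import *
for n in("top","side"):
    im,d=get_image(n); p=camera_params(n); cv2.imwrite(f"pics/{n}0.png",im[:,:,::-1]); np.savez(f"{n}0.npz",im=im,d=d)
    print(n,p)
s=manip.sense(); print(s["tcp_rot"],manip.tip_reach,s["time_s"])
E
```

```text
top {'fov_y': 53.641255650321746, 'cx': 274.53089814216645, 'cy': 207.71207223188506, 'distortion': array([-0.1082209,  0.       ,  0.       ,  0.       ,  0.       ]), 'R': array([[-0.02251595, -0.99973786, -0.00415202],
       [-0.99022171,  0.02287315, -0.1376146 ],
       [ 0.1376735 ,  0.0010129 , -0.99047715]]), 't': array([0.0311733 , 0.51650673, 1.07751809])}
side {'fov_y': 48.8508052923549, 'cx': 277.3601183627651, 'cy': 208.9268692850559, 'distortion': array([-0.15838262,  0.        ,  0.        ,  0.        ,  0.        ]), 'R': array([[ 0.80475247, -0.59327774, -0.01987424],
       [-0.38487196, -0.49598521, -0.77837796],
       [ 0.45193699,  0.63405062, -0.62748128]]), 't': array([-0.40676213,  0.25849601,  1.08853062])}
[ 1.29519902e-01  9.91576450e-01 -8.45714148e-04 -1.50859825e-04] 0.019 0.1
```

View pics/top0.png

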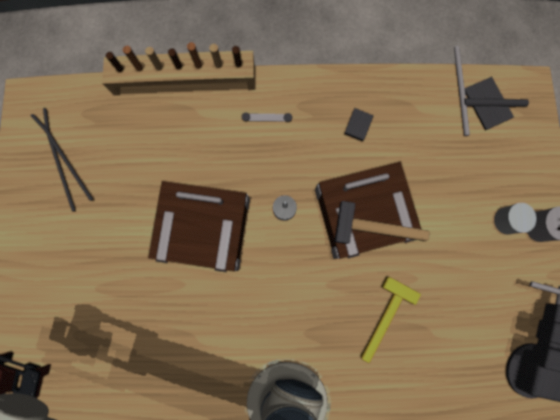

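View pics/side0.png

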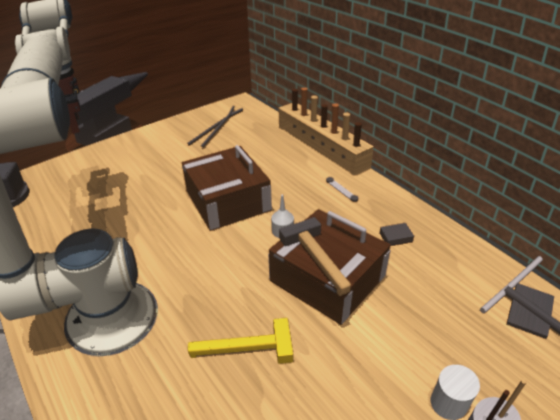

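The real hammer, with a steel head and wooden handle, lies on the right chest: top (345,222)–(428,235), side (300,232)–(345,285). The yellow look-alike is on the bench at top (385,320). The left chest at top (199,225) has nothing on its lid, so I'll open that one. Its bar handle is at top (199,198) and side (244,158). Next I'll measure the bar in both views and confirm it in a crop.

```bash
cat > m.py <<'E'
from h import *
def bar(n,box):
    f=np.load(n+"0.npz"); im=f["im"]; u0,v0,u1,v1=box
    c=im[v0:v1,u0:u1].astype(int); m=((c.min(2)>75)&(c.max(2)-c.min(2)<30)).astype(np.uint8)
    k,l,st,ce=cv2.connectedComponentsWithStats(m)
    i=1+np.argmax(st[1:,4]); v,u=np.nonzero(l==i); P=np.c_[u+u0,v+v0].astype(np.float32)
    r=cv2.minAreaRect(P); print(n,r,[tuple(s) for s in st[1:]])
    a=P-P.mean(0); w=np.linalg.svd(a,full_matrices=False)[2][0]; w*=np.sign(w[0]); q=a@w
    e=[P.mean(0)+w*q.min(),P.mean(0)+w*q.max()]
    big=cv2.resize(im[v0-20:v1+60,u0-50:u1+50],None,fx=3,fy=3,interpolation=cv2.INTER_CUBIC)[:,:,::-1].copy()
    for x in e: cv2.circle(big,tuple(int(z) for z in (x-[u0-50,v0-20])*3),4,(0,255,0),1)
    return np.array(e),np.array(P.mean(0)),big,f["d"]
et,ct,bt,dt=bar("top",(170,185,228,206)); es,cs,bs,ds=bar("side",(232,143,258,173))
h=max(bt.shape[0],bs.shape[0]); pad=lambda b:cv2.copyMakeBorder(b,0,h-b.shape[0],0,0,0)
cv2.imwrite("pics/crop.png",np.hstack([pad(bt),pad(bs)]))
pt,ps=camera_params("top"),camera_params("side")
M=lambda p:np.c_[p["R"],p["t"]]
A=np.vstack([et,ct[None]]);B=np.vstack([es,cs[None]])
X=cv2.triangulatePoints(M(pt),M(ps),ray(pt,A)[2].T,ray(ps,B)[2].T); print("tri",(X[:3]/X[3]).T)
print("plane top",onplane(pt,A,.1505)); print("plane side",onplane(ps,B,.1475))
print("dep",withdepth(pt,A[2:],dt),withdepth(ps,B[2:],ds))
E
python3 m.py
```

```text
top ((198.08001708984375, 196.9400177001953), (44.547725677490234, 4.949747085571289), 8.130101203918457) [(np.int32(6), np.int32(7), np.int32(45), np.int32(11), np.int32(220))]
side ((244.23414611816406, 158.40353393554688), (29.63785171508789, 8.19770336151123), 50.90614700317383) [(np.int32(3), np.int32(3), np.int32(17), np.int32(27), np.int32(127))]
tri [[0.54219078 0.25873722 0.14587664]
 [0.53121891 0.15269597 0.11844087]
 [0.53520399 0.20615328 0.13698516]]
plane top [[0.54093919 0.25782716 0.1505    ]
 [0.52290033 0.15009277 0.1505    ]
 [0.53194385 0.20410358 0.1505    ]]
plane side [[0.54127641 0.25619064 0.1475    ]
 [0.51153829 0.11470861 0.1475    ]
 [0.52765173 0.19138264 0.1475    ]]
dep [[0.5319905  0.20415515 0.15022589]] [[0.52785832 0.19172929 0.14724605]]
```

View pics/crop.png

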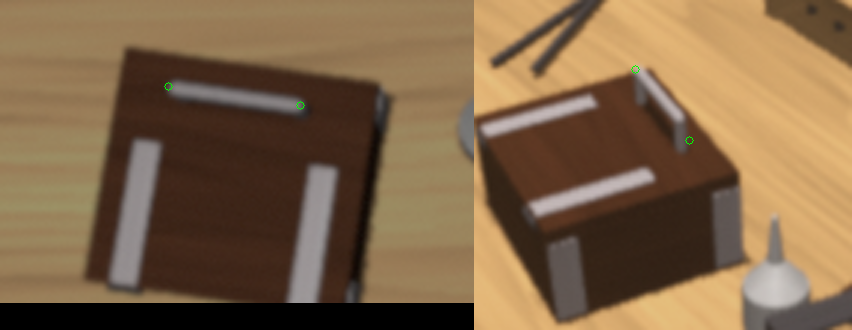

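The crop confirms it: bare left lid, with the bar at crop (168–302, 86–106) on the top view. The side blob also took in the post at its near end, so only the far end and the depths are a valid height check. They give 0.146 for the bar and 0.147–0.150 for its top surface, matching the text. Next I'll check IK along the arc, move above the handle and refine with the wrist camera.

```bash
cat >> h.py <<'E'
from scipy.spatial.transform import Rotation as Rn
def frame(yaw): return np.array([np.cos(yaw),np.sin(yaw),0]),np.array([-np.sin(yaw),np.cos(yaw),0])
def pose(c,yaw,a,k,s):
    "bar centre c shut; lid angle a; tool tilts k*a; s=+-1 tool y along s*lid x"
    X,Y=frame(yaw); Z=np.array([0,0,1.]); h=c-.165*X-.047*Z
    p=h+(X*np.cos(a)+Z*np.sin(a))*.165+(Z*np.cos(a)-X*np.sin(a))*.047
    b=k*a; ty=s*(X*np.cos(b)+Z*np.sin(b)); tz=-(Z*np.cos(b)-X*np.sin(b))
    return p,Rn.from_matrix(np.c_[np.cross(ty,tz),ty,tz]).as_quat()
E
python3 - <<'E'
from h import *
c=np.array([.532,.204,.147]);yaw=-.166
for s in(1,-1):
  for k in(0,.5,1):
    print(s,k,[None if (q:=manip.inverse_kinematics(*pose(c,yaw,a,k,s))) is None else np.round(q,2).tolist() for a in(0,.4,.785)])
s=-1
for s in(1,-1):
    p,q=pose(c,yaw,0,0,s)
    if manip.inverse_kinematics(p,q) is not None: break
manip.reach(p+[0,0,.13],q)
p=camera_params("wrist"); im,d=get_image("wrist"); np.savez("wrist0.npz",im=im,d=d); cv2.imwrite("pics/w0.png",im[:,:,::-1])
import pickle; pickle.dump((p,s),open("w0.pkl","wb"))
print(s,manip.sense()["time_s"],manip.sense()["tool_pos"])
E
```

```text
1 0 [[0.31, 0.01, 1.48, -0.0, 1.65, 0.47], [0.33, -0.07, 1.45, -0.0, 1.76, 0.5], [0.38, -0.17, 1.47, -0.0, 1.84, 0.55]]
1 0.5 [[0.31, 0.01, 1.48, -0.0, 1.65, 0.47], [0.4, -0.21, 1.6, -0.11, 1.59, 0.55], [0.55, -0.44, 1.73, -0.25, 1.55, 0.68]]
1 1 [[0.31, 0.01, 1.48, -0.0, 1.65, 0.47], [0.47, -0.35, 1.74, -0.24, 1.43, 0.64], [0.76, -0.66, 2.0, -0.62, 1.31, 0.93]]
-1 0 [None, [0.33, -0.07, 1.45, -0.0, 1.76, -2.64], [0.38, -0.17, 1.47, -0.0, 1.84, -2.59]]
-1 0.5 [None, [0.4, -0.21, 1.6, -0.11, 1.59, -2.59], [0.55, -0.44, 1.73, -0.25, 1.55, -2.46]]
-1 1 [None, [0.47, -0.35, 1.74, -0.24, 1.43, -2.51], [0.76, -0.66, 2.0, -0.62, 1.31, -2.21]]
1 2.0833 [0.53163259 0.20496257 0.27691362]
```

View pics/w0.png

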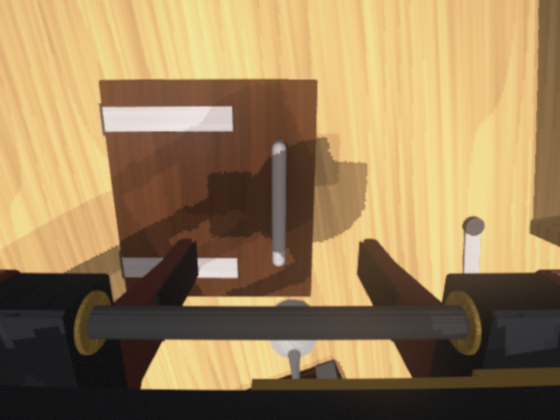

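The wrist view shows the bar at (279, 142–266), midway between the fingers, with the lid free edge at column ~315. Now I'll locate it by depth and by its ray, cross-checked against the top view.

Run:
```python
from h import *; import pickle
p,s=pickle.load(open("w0.pkl","rb")); f=np.load("wrist0.npz"); im,d=f["im"].astype(int),f["d"]
u0,v0,u1,v1=262,130,300,275
vv,uu=np.mgrid[v0:v1,u0:u1]; uv=np.c_[uu.ravel(),vv.ravel()]
P=withdepth(p,uv,d); m=(P[:,2]>.138)&(P[:,2]<.17); Q=P[m]; print(m.sum(),"top z",np.percentile(Q[:,2],[5,50,95]))
r=cv2.minAreaRect(Q[:,:2].astype(np.float32)*1000); print("depth rect",r, Q.mean(0))
w=np.linalg.svd(Q[:,:2]-Q[:,:2].mean(0),full_matrices=False)[2][0]; print("yaw",np.arctan2(-w[0]*np.sign(w[1]),abs(w[1])))
# colour mask, two-view triangulation with top ends
c=im[v0:v1,u0:u1]; g=((c.min(2)>75)).ravel(); 
U=uv[m]; e=np.array([[U[U[:,1]==U[:,1].min()][:,0].mean(),U[:,1].min()],[U[U[:,1]==U[:,1].max()][:,0].mean(),U[:,1].max()]],float)
pt=camera_params("top"); M=lambda p:np.c_[p["R"],p["t"]]
et=np.array([[176.1,194.2],[220,199.8]])
X=cv2.triangulatePoints(M(p),M(pt),ray(p,e)[2].T,ray(pt,et)[2].T); print(e,"tri",(X[:3]/X[3]).T, "plane",onplane(p,e,.1475))
# lid far edge yaw check
P=withdepth(p,(uv2:=np.array([[u,v] for v in range(85,290,3) for u in range(110,312,3)])),d); L=P[(abs(P[:,2]-.1125)<.004)]
print("lid z",np.median(L[:,2]))
```

```text
1686 top z [0.14947339 0.15313776 0.15480643]
depth rect ((533.8267211914062, 205.11512756347656), (109.98878479003906, 11.951823234558105), 80.45309448242188) [0.53402776 0.20767526 0.15275369]
yaw -0.16360194709953355
[[278.5 142. ]
 [278.5 265. ]] tri [[0.54192032 0.25941582 0.14187641]
 [0.5240911  0.15034136 0.14973824]] plane [[0.5425303  0.25940715 0.1475    ]
 [0.52443173 0.14908554 0.1475    ]]
lid z 0.11321351365572571
```

```bash
cat > go.py <<'E'
from h import *
c=np.array([.533,.2045,.1475]);yaw=-.165;s=1
def st(t):
    x=manip.sense(); print(t,round(x["time_s"],2),np.round(x["tool_pos"],4),np.round(x["ft_force"],1),round(x["grip_width"],4),np.round(x["grasp_force"],1)); return x
E
python3 - <<'E'
from go import *
p,q=pose(c,yaw,0,0,s)
print("hit",manip.movel(p+[0,0,.05],q,vel=.15), manip.movel(p,vel=.06,contact_N=8)); st("down")
manip.gripper_close(); x=st("closed")
if .009<x["grip_width"]<.016:
    for a in np.linspace(0,.3,5)[1:]:
        manip.movel(*pose(c,yaw,a,.5,s),vel=.05); x=st(f"{a:.2f}")
        if np.linalg.norm(x["ft_force"])>45: break
    im,d=get_image("side"); cv2.imwrite("pics/s1.png",im[:,:,::-1])
E
```

```text
hit False False
down 3.75 [0.5332 0.2046 0.148 ] [-0.1  0.1 -0.9] 0.0876 0.0
closed 4.92 [0.5326 0.2046 0.1475] [-2.7  1.4  1.5] 0.0109 30.0
0.07 5.33 [0.5287 0.2052 0.1597] [-0.1  1.1 -5.3] 0.0114 30.0
0.15 5.73 [0.5238 0.206  0.1719] [-0.2  0.7 -6.8] 0.0115 30.0
0.22 6.14 [0.5182 0.207  0.1835] [-0.9  1.4 -5.5] 0.0115 30.0
0.30 6.55 [0.5119 0.208  0.1943] [-0.3  1.6 -7. ] 0.0109 30.0
```

View pics/s1.png

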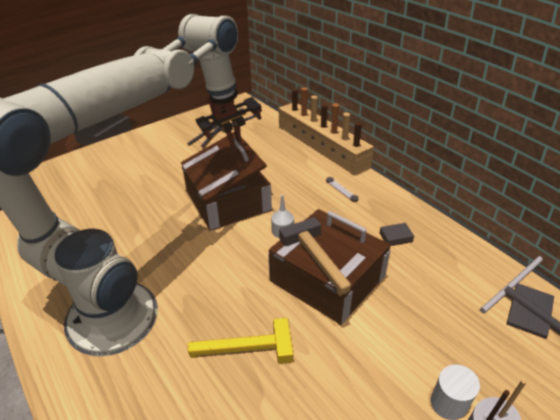

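The lid is rising with the bar between the fingers at about (238,140), and the forces are small. I'll continue to 45°.

Run:
```python
from go import *
for a in np.linspace(.3,np.pi/4,7)[1:]:
    manip.movel(*pose(c,yaw,a,.5,s),vel=.05); x=st(f"{a:.2f}")
    if np.linalg.norm(x["ft_force"])>45: break
manip.sleep(.5); x=st("held")
X,Y=frame(yaw); r=x["tool_pos"]-(c-.165*X-.047*np.array([0,0,1]))
print("angle from TCP",np.degrees(np.arctan2(r[2],r@X)-np.arctan2(.047,.165)),"r",np.hypot(r[2],r@X))
for n in("side","top"):
    im,d=get_image(n); np.savez(n+"2.npz",im=im,d=d); cv2.imwrite(f"pics/{n}2.png",im[:,:,::-1])
    # lid face: points in lid frame near hinge, fit plane angle
    p=camera_params(n); vv,uu=np.mgrid[0:420:1,0:560:1]; uv=np.c_[uu.ravel(),vv.ravel()]; P=withdepth(p,uv,d)
    h=c-.165*X-.047*np.array([0,0,1]); L=np.c_[(P-h)@X,(P-h)@Y,(P-h)[:,2]]
    phi=np.arctan2(L[:,2],L[:,0]); R=np.hypot(L[:,0],L[:,2])
    m=(abs(L[:,1])<.1)&(R>.04)&(R<.19)&(L[:,0]>.02)&(L[:,0]<.15)&(L[:,2]>.02)&(d.ravel()>0)
    # normal offset to a 45deg upper face
    z=(L[:,2]-L[:,0])/2**.5; m&=abs(z-.012)<.015
    if m.sum()>50:
        k=cv2.fitLine(L[m][:,[0,2]].astype(np.float32),cv2.DIST_HUBER,0,.001,.001).ravel(); print(n,m.sum(),"lid deg",np.degrees(np.arctan(k[1]/k[0])))
```

```text
0.38 7.03 [0.504  0.2094 0.2058] [-0.3  2.3 -5.7] 0.0112 30.0
0.46 7.45 [0.4953 0.2108 0.2165] [ 1.5  1.3 -4.3] 0.011 30.0
0.54 7.88 [0.4858 0.2124 0.2264] [ 2.3  1.4 -4.3] 0.0112 30.0
0.62 8.3 [0.4756 0.2141 0.2355] [ 4.1  0.4 -3.3] 0.011 30.0
0.70 8.72 [0.4647 0.216  0.2438] [5.2 1.7 0. ] 0.0114 30.0
0.79 9.15 [0.4532 0.2179 0.2512] [5.1 0.7 1.8] 0.0113 30.0
held 9.65 [0.4535 0.2178 0.251 ] [5.6 1.3 1.9] 0.0112 30.0
angle from TCP 44.81316660654218 r 0.17251073127966013
side 1810 lid deg 44.25087
top 2355 lid deg 44.221764
```

View pics/side2.png

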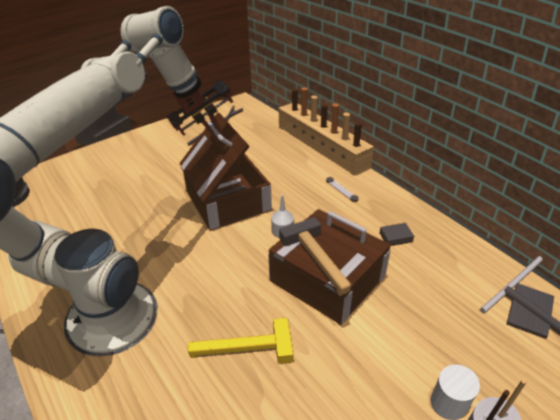

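The lid stands open with its bar held at about (212,130), and the hammer (300–345, 232–285), oil can and the rest are where they were. Two cameras put the lid at 44.2° and the TCP gives 44.8°. The grip is steady, so I'm handing in.

```bash
python3 -c "
from plant import workorder; print(workorder.finish_job())"
```

```text
the job is handed in; nothing more can be done
None
```

The left chest's lid is held still at about 44–45°, with the gripper still on its bar handle; nothing else was touched, and the job is handed in.

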